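Turn the carved panel over in its frame and lock it

TASK

The carved wooden panel hangs in the turning frame with its carving up. Turn it over about its long axis, either way round, until it is level with the plain back up, and then turn the red knob clockwise as far as it goes to lock it there. Let go, and leave the tools and other things on the bench where they lie.

Things in the scene. Friction and masses are not known exactly. Their poses are not given: they have to be found in the camera images.
- frame: Fixed turning frame, sizes in mm: grey base 140 (x) x 330 (y) x 12 high, aluminium end posts 50 wide at y -143 to -127 (124 high) and y 137 to 153 (155 high). A bracket from the second covers y 93 to 153, heights 145 to 155. Origin: centre of the base's underside, on the table. x: across, roughly away from the robot; y: along the panel's turning axis, roughly to its left; z up.
- panel_center (a point): Panel's centre, on the turning axis, 95 mm above the frame's origin. Pale wood, 104 wide (x) x 176 long (y) x 16 thick (z); aluminium clamp bars 14 long, 26 thick beyond each short end. z points out of the carved face (dark rosette and gouge marks); the back is bare with two pencil lines. Both long edges are free to pinch or press; swings clear of all.
- panel (a joint): Panel's angle, rad; 0: carving up, level; starts within 0.35. Positive: the edge near the robot (frame -x) goes down, the far edge up; at 1.57 the once far edge is on top. 3.14 and -3.14: level, plain back up. Stops at +-3.6. Balanced: stays at any angle, about 3 N at the long edge turns it. An index wheel of radius 31 mm turns with it under the knob, notched for level.
- lock_knob (a joint): Knob angle, rad: 0 open (as found), 1.45 its stop, locked. Turns clockwise seen from above about a vertical axis, friction 0.06 N m, stays where left. It screws a round-nosed brass bolt down 17 mm into the index wheel's notch; from about 0.7 rad the bolt blocks on the wheel unless the panel is level within about 0.08 rad (a little more is pulled straight).
- knob_grip (a point): Where to grip the red knob, on its axis: frame x 0, y 115 mm, 185 mm above the table. Its grip bar is 44 long x 14 wide x 36 high (161 to 197 mm above the table) on a black skirt of radius 20 (155 to 161). The point's x axis lies along the bar: along frame x when open, almost along frame y when locked.
- gouge_a_mid (a point): Bystander, leave alone: carving gouge with a mid-brown wooden handle, 210 long, 22 high. Point: half-way up, near its middle.
- gouge_b_mid (a point): Bystander, leave alone: carving gouge with a dark wooden handle, 210 long, 22 high. Point: half-way up, near its middle.
- mallet_mid (a point): Bystander, leave alone: wooden mallet lying on its side, head 75 x 110 x 60, 270 long overall. Point: half-way up, near its middle.
- offcut_mid (a point): Bystander, leave alone: plain pale wood offcut 120 x 70 x 45. Point: half-way up, near its middle.
- finish_tin_mid (a point): Bystander, leave alone: closed tin with a green band, 74 across, 85 high. Point: half-way up, near its middle.
- sanding_block_mid (a point): Bystander, leave alone: cork sanding block 110 x 65 x 31. Point: half-way up, near its middle.
- bench_brush_mid (a point): Bystander, leave alone: bench brush with a wooden back, 250 long, 40 high. Point: half-way up, near its middle.

How it is judged (in metres and radians):
On the way, in this order (a step that is already met when the one before it is completed fails the run):
1. the panel is turned over, plain back up and about level (within 0.2 rad), with the knob still open (below 0.5 rad) ((value of joint panel between 2.94159 and 3.34159 rad or value of joint panel between -3.34159 and -2.94159 rad) and value of joint lock_knob below 0.5 rad), for 0.2 s.
2. the knob is turned to lock (past 1.25 rad) with the panel still turned over ((value of joint panel between 2.99159 and 3.29159 rad or value of joint panel between -3.29159 and -2.99159 rad) and value of joint lock_knob above 1.25 rad), for 0.2 s.
At the end, for the whole second after the job is handed in: The panel is at rest, plain back up, level within 0.12 rad, and the locking knob is turned past 1.25 rad ((value of joint panel between 3.02159 and 3.26159 rad or value of joint panel between -3.26159 and -3.02159 rad) and value of joint lock_knob above 1.25 rad and velocity of joint panel between -0.05 and 0.05 rad/s); the robot touches nothing.
It fails at once if a tool or other bystander on the bench is moved by more than 30 mm (distance of any of gouge_a_mid, gouge_b_mid, mallet_mid, offcut_mid, finish_tin_mid, sanding_block_mid, bench_brush_mid from where it was at the start of the episode above 0.03 m).
It also fails if it takes over 72 s, if anything falls off the work surface, if the arm or the gripper's body presses on something with over 40 N, if the wrist force passes 120 N, or if a joint passes its speed limit or range.

ROBOT

A 6-joint arm with a two-finger parallel gripper is mounted at the origin on the work surface. World frame = base frame: x ahead of the robot, y to its left, z up, the work surface at z = 0. Lengths are in m, angles in degrees, forces in N, time in s.
With the tool pointing down it reaches from about 0.35 to 0.875 m from the base axis. Payload 4.2 kg.
Tool frame: the origin (TCP) lies midway between the tips of the shut fingers; the grasp point (between the pads) lies 19 mm behind it; y points along the fingers, z is the direction in which the jaws open and shut, and the axes are right-handed (so a half turn about y gives the same grasp; the last joint's range is limited). The gripper opens to 87 mm and grips with 3 to 60 N. Pads are 19 mm wide; open, the fingers measure 117 mm over their backs; the gripper's body (75 mm by 190 mm) begins 51 mm behind the grasp point.
Start: joints at [89.129, 22.042, 0.453, 0, -68.411, -14.817], TCP at [0.169, 0.602, 0.185] pointing down, gripper open.
Joint ranges: [-179.83, 179.83], [-69.29, 118.12], [-61.27, 80.66], [-181.25, 117.63], [-171.15, -9.14], [-177.46, 177.46]. Speed limits (degrees/s): [159.86, 159.86, 180, 180, 180, 180].

INTERFACE

Orientations are given as [roll, pitch, yaw] about the fixed x, y, z axes, in that order (R = Rz(yaw) Ry(pitch) Rx(roll)).
In Python, from workcell import env gives the robot as it stands. The module is installed in compiled form; this text tells all that it offers. Calls block until the motion is done:
- env.goto(position, orientation): joint-space move of the TCP to a pose.
- env.move_straight(position, rotation=None, rate=0.15, force_limit=None): straight line of the TCP; rotation=None keeps the orientation; rate is the mean speed in m/s. With force_limit (N) it stops when the force on the tool has changed by that much, and returns True; else False.
- env.set_joints(angles): joint-space move.
- env.gripper_to(opening, grasp_force=None): opening from 0.0 (shut) to 1.0 (fully open); grasp_force is the grip in N (None keeps the last); returns when the fingers have stopped.
- env.dwell(seconds).
- env.inverse_kinematics(position, orientation): joint angles nearest the present ones, or None.
- env.read_state(): the state.
- env.grab_frame(name): name is "scene" or "top" or "wrist"; returns a dict with "image" (400x640x3 uint8, blue, green, red), "fx", "fy", "cx", "cy" (pixels), "position" and "orientation" of the camera in the world. Camera axes: x right, y up, looking along -z (the intrinsics and any distortion apply to the point x, -y, -z); pixel columns grow to the right and rows downward; lengths in m; the calibration is good to about 2 mm. A picture is of the moment at which its call begins. There is no depth.
A pose or a line that the arm cannot do raises env.Unreachable and nothing moves.
- env.close_job(): hands the job in, once; it reports no verdict.
Trained networks look in a picture, given as the dict that the camera call returned (one of the last four; its "shot" number tells which), for a name from the list of things; names that differ only in an ending like _2 or _b are one class to them, and where a whole thing is asked for, a point or a joint stands for the part that bears it (a point fixed in the world has none). Each returns a list of dicts, best first, with "score" (0 to 1); they miss things now and then, are a little off and sometimes report something else, mostly with a low value. They report only what shows in the picture. A call takes as long as a camera call.
- env.search_frame(picture, thing): "xyz" ([x, y, z] in m, in world coordinates, good to about 4 mm: the middle of the surface that is visible of it).
- env.trace(picture, thing): "mask" (400x640 bool, what is visible of it).
The state is a dict: "clock": time; "joint_positions": joint angles; "qvel": joint speeds; "joint_torque": joint torques, N m; "position": TCP position; "tool_rot": TCP orientation; "force": force on the tool from outside, world axes, zero at the start; "wrist_torque": the same for the moment, N m; "opening": opening from 0.0 (shut) to 1.0 (fully open).
Only numpy, scipy, OpenCV 4.12 (cv2) and the standard library are available. Lean on these libraries where they do the work, as an engineer would, in place of code of your own. Each camera call takes 0.05 s, during which the arm holds its last target. There are 200 camera calls.

## Working session

There is one attempt and no reset: what is moved stays moved. The work goes in short steps, each a Python script; the robot and the scene stay as the last script left them, time stands still between calls to the robot, and variables do not carry over. Pictures are saved under pics/ and viewed, about 8 in all and at most 12, crops included, and the job is handed in when it is done.

```bash
mkdir -p pics
python3 - <<'E'
from workcell import env
import cv2,numpy as np
s=env.read_state();print(s['clock'],s['position'],s['tool_rot'])
for n in("scene","top"):
    f=env.grab_frame(n);cv2.imwrite(f"pics/{n}0.png",f["image"])
    print(n,f["fx"],f["fy"],f["cx"],f["cy"],f["position"],f["orientation"],[k for k in f])
    for t in["frame","panel_center","panel","lock_knob","knob_grip","gouge_a_mid","mallet_mid","offcut_mid","finish_tin_mid","sanding_block_mid","bench_brush_mid"]:
        try:print(t,[(np.round(d["xyz"],3).tolist(),round(d["score"],2)) for d in env.search_frame(f,t)[:3]])
        except Exception as e:print(t,e)
E
```

```text
0.0 [0.16880865 0.60105673 0.18438023] [-8.98754884e+01  6.36767766e-03  1.64304297e+02]
scene 390.35832773684245 390.35832773684245 314.4766061403774 194.6803345253446 [1.19885063 0.28492169 1.0446365 ] [ 37.35348013   0.55760866 112.82653676] ['image', 'fx', 'fy', 'cx', 'cy', 'position', 'orientation', 'shot']
frame [([0.598, -0.052, 0.101], 0.7)]
panel_center [([0.482, -0.303, 0.02], 0.66), ([0.577, -0.08, 0.107], 0.61)]
panel [([0.575, -0.081, 0.102], 0.62)]
lock_knob [([0.605, 0.038, 0.182], 0.66)]
knob_grip [([0.609, 0.041, 0.184], 0.6)]
gouge_a_mid []
mallet_mid []
offcut_mid [([0.646, -0.428, 0.044], 0.71)]
finish_tin_mid [([0.772, -0.038, 0.085], 0.98)]
sanding_block_mid [([0.753, 0.187, 0.031], 0.85)]
bench_brush_mid [([0.434, -0.531, 0.034], 0.77)]
top 368.35747462565104 368.35747462565104 317.89954119774274 197.36232253737478 [ 0.44864049 -0.01130697  1.34673075] [  4.27239481  -0.73164474 -88.8110566 ] ['image', 'fx', 'fy', 'cx', 'cy', 'position', 'orientation', 'shot']
frame [([0.564, -0.068, 0.103], 0.71)]
panel_center [([0.566, -0.081, 0.102], 0.56), ([0.765, -0.266, 0.024], 0.24)]
panel [([0.563, -0.084, 0.105], 0.55)]
lock_knob []
knob_grip [([0.603, 0.471, 0.061], 0.51)]
gouge_a_mid [([0.468, -0.308, 0.018], 0.85)]
mallet_mid [([0.6, 0.473, 0.06], 0.66)]
offcut_mid [([0.633, -0.432, 0.048], 0.59)]
finish_tin_mid [([0.748, -0.045, 0.088], 0.74)]
sanding_block_mid [([0.739, 0.185, 0.034], 0.79)]
bench_brush_mid [([0.417, -0.529, 0.038], 0.62)]
```

View pics/scene0.png

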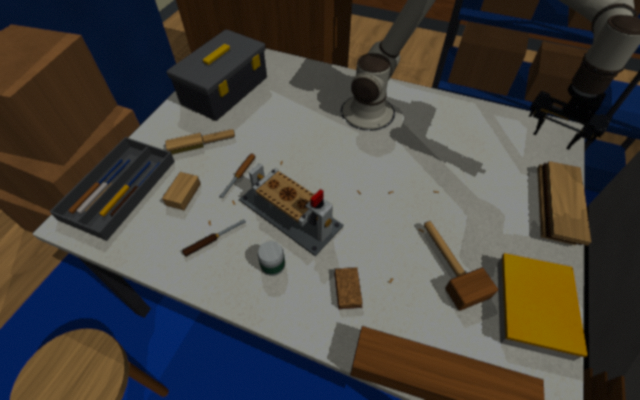

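View pics/top0.png

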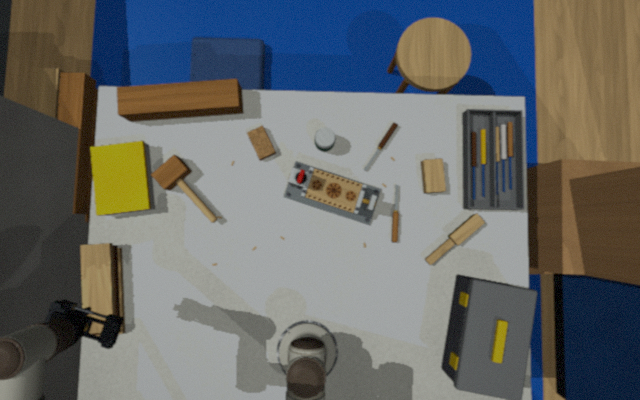

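Run:
```python
from workcell import env
import cv2,numpy as np
p=env.read_state()['position']
env.move_straight([p[0],p[1],0.38],rate=0.3)
env.goto([0.56,-0.05,0.42],[-90,0,-17])
s=env.read_state();print(s['clock'],s['position'],s['joint_positions'])
f=env.grab_frame("wrist");cv2.imwrite("pics/w0.png",f["image"])
print({k:v for k,v in f.items() if k!="image"})
for t in["frame","panel","lock_knob","knob_grip","finish_tin_mid"]:
    print(t,[(np.round(d["xyz"],3).tolist(),round(d["score"],2)) for d in env.search_frame(f,t)[:3]])
```

```text
4.6833 [ 0.56011901 -0.04937033  0.41981673] [ 1.14698512e+01  1.23140996e+01  1.92438906e+01 -5.82627721e-03
 -9.69433910e+01 -1.18405528e+02]
{'fx': 285.4820748884069, 'fy': 285.4820748884069, 'cx': 319.8811436311802, 'cy': 200.7447112757287, 'position': array([ 0.49745316, -0.03099578,  0.61888189]), 'orientation': array([-1.38946490e+01,  8.28217079e-03,  7.30446044e+01]), 'shot': 3}
frame [([0.556, -0.068, 0.104], 0.65), ([0.616, -0.41, 0.009], 0.55)]
panel [([0.564, -0.082, 0.098], 0.6), ([0.723, -0.045, 0.051], 0.36)]
lock_knob [([0.598, 0.03, 0.192], 0.91), ([0.724, -0.043, 0.046], 0.74), ([0.56, -0.083, 0.1], 0.59)]
knob_grip [([0.598, 0.025, 0.19], 0.8)]
finish_tin_mid [([0.721, -0.047, 0.053], 0.59)]
```

View pics/w0.png

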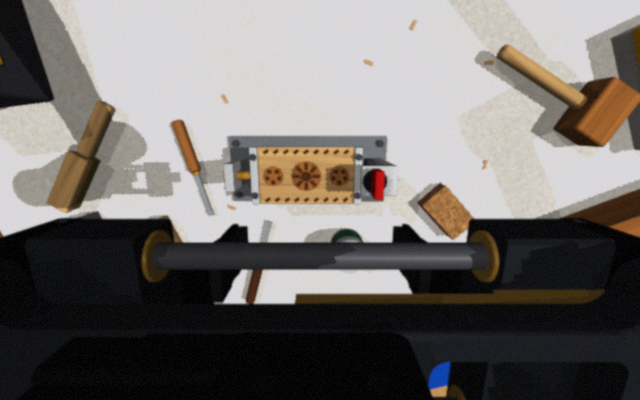

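Run:
```python
from workcell import env
import cv2,numpy as np,pickle
env.goto([0.50,-0.04,0.30],[-90,0,-17])
f=env.grab_frame("wrist");pickle.dump(f,open("w1.pkl","wb"))
im=f["image"];print(f["position"],f["orientation"],env.read_state()['clock'])
for t in["panel","lock_knob","knob_grip"]:
    print(t,[(np.round(d["xyz"],3).tolist(),round(d["score"],2)) for d in env.search_frame(f,t)[:3]])
cv2.imwrite("pics/w1.png",cv2.resize(im[100:250,190:450],None,fx=3,fy=3,interpolation=cv2.INTER_CUBIC))
```

```text
[ 0.4378822  -0.02159883  0.50041529] [-1.40804979e+01 -2.35336249e-03  7.30077977e+01] 5.6333
panel [([0.551, -0.071, 0.098], 0.77)]
lock_knob [([0.589, 0.024, 0.163], 0.43)]
knob_grip [([0.586, 0.023, 0.159], 0.67)]
```

View pics/w1.png

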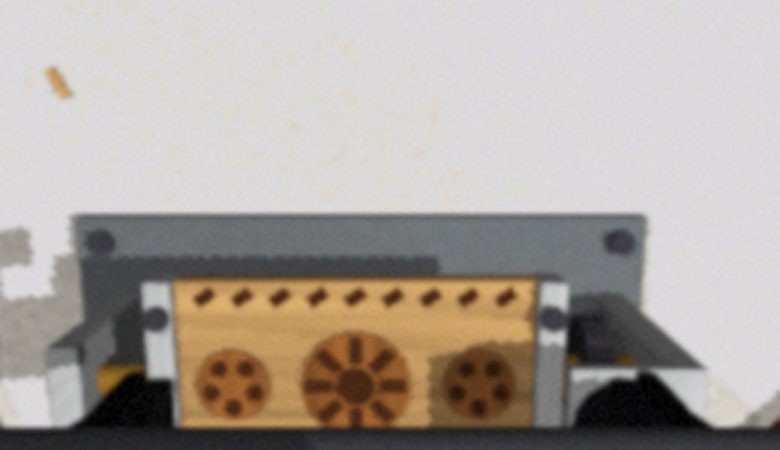

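Run:
```python
import cv2
im=cv2.imread("pics/w0.png")
cv2.imwrite("pics/w0c.png",cv2.resize(im[125:220,215:410],None,fx=4,fy=4,interpolation=cv2.INTER_CUBIC))
```

```text
(no output)
```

View pics/w0c.png

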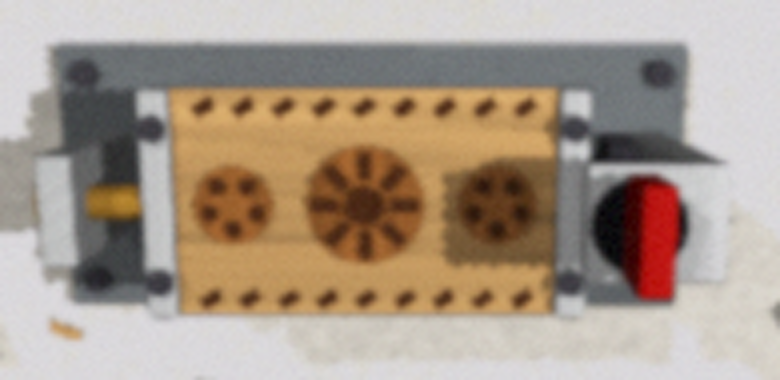

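```bash
cat > fit.py <<'E'
import numpy as np
from scipy.optimize import least_squares
from scipy.spatial.transform import Rotation as R
def project(P,f):
    c=(np.atleast_2d(P)-f["position"])@R.from_euler("xyz",f["orientation"],degrees=True).as_matrix()
    return np.c_[f["cx"]+f["fx"]*c[:,0]/-c[:,2], f["cy"]-f["fy"]*c[:,1]/-c[:,2]]
def world(q,F):   # F: x,y,yaw ; q frame mm
    q=np.atleast_2d(q)/1000.; c,s=np.cos(F[2]),np.sin(F[2])
    return np.c_[F[0]+c*q[:,0]-s*q[:,1],F[1]+s*q[:,0]+c*q[:,1],q[:,2]]
def pan(q,th):    # panel mm -> frame mm; positive: -x edge down
    q=np.atleast_2d(q);c,s=np.cos(th),np.sin(th)
    return np.c_[c*q[:,0]-s*q[:,2],q[:,1],s*q[:,0]+c*q[:,2]+95]
E
cat > run1.py <<'E'
from fit import *
import pickle
f1=pickle.load(open("w1.pkl","rb"))
f0=dict(fx=285.482,fy=285.482,cx=319.881,cy=200.745,position=np.array([0.49745316,-0.03099578,0.61888189]),orientation=[-13.894649,.00828,73.0446])
u0=lambda a:(np.array(a)+.5)/4-.5+[215,125]
u1=lambda a:(np.array(a)+.5)/3-.5+[190,100]
B=[[-70,-165,12],[-70,165,12]];Fx=[[25,153,155],[-25,153,155]]
P=[[-52,-88,8],[-52,88,8],[52,-88,8],[52,88,8]]
def res(v):
    a=project(world(B+Fx,v),f0)-u0([[55,45],[686,45],[725,280],[725,165]])
    b=project(world(pan(P,v[3]),v),f0)-u0([[170,88],[557,88],[180,314],[553,314]])
    c=project(world(B,v),f1)-u1([[73,214],[646,214]])
    d=project(world(pan(P[:2],v[3]),v),f1)-u1([[175,279],[537,279]])
    return np.r_[a,b,c,d].ravel()
r=least_squares(res,[.57,-.08,-.3,0],loss="soft_l1")
print(r.x,np.degrees(r.x[2:]));print(np.round(res(r.x).reshape(-1,2),1))
np.save("F.npy",r.x)
print("knob",world([0,115,185],r.x))
E
python3 run1.py
```

```text
[ 0.56717884 -0.07953938 -0.29560976  0.06866819] [-16.93719173   3.93439721]
[[-0.7 -0.3]
 [ 0.8 -0.4]
 [ 0.2  0.9]
 [ 2.2 -0.4]
 [-0.9 -0.1]
 [ 0.6 -0.2]
 [-1.3  0.5]
 [ 0.5  0.5]
 [-0.4  0.6]
 [ 0.5  0.4]
 [-1.6 -0.2]
 [ 0.1 -0.4]]
knob [[0.60068101 0.03047246 0.185     ]]
```

```bash
cat > h.py <<'E'
from workcell import env
from fit import *
F=np.load("F.npy");YAW=np.degrees(F[2]);O=[-90,0,YAW]
def go(x,y,z,rate=.15,**k):
    r=env.move_straight(world([x,y,z],F)[0],O,rate=rate,**k)
    return r
def fr():
    s=env.read_state();return np.round(s["clock"],1),np.round(R.from_euler("z",-F[2]).apply(s["force"]),1)
E
python3 - <<'E'
from h import *
env.gripper_to(0)
go(-51,-20,160,.3);print(fr())
for t in np.radians([10,20,30,40,48,54]):
    c=pan([-42,0,8],t)[0]; go(c[0]-9.5,-20,c[2],.1);print(fr())
go(-65,-20,100,.2);go(-80,-20,200,.3)
import cv2
f=env.grab_frame("scene");cv2.imwrite("pics/s1.png",cv2.resize(f["image"][150:260,220:370],None,fx=4,fy=4,interpolation=cv2.INTER_CUBIC))
print(fr())
E
```

```text
(np.float64(8.0), array([-0.8, -0.8,  0.4]))
(np.float64(8.7), array([-0.4, -0. , -0.6]))
(np.float64(9.0), array([0.7, 0.4, 0.2]))
(np.float64(9.2), array([-0.4, -1. , -0. ]))
(np.float64(9.5), array([-0.7,  0.3,  0.7]))
(np.float64(9.7), array([-0.1,  0.2,  0.1]))
(np.float64(10.0), array([0.7, 0.4, 1. ]))
(np.float64(10.9), array([-0. , -0.1, -0.4]))
```

View pics/s1.png

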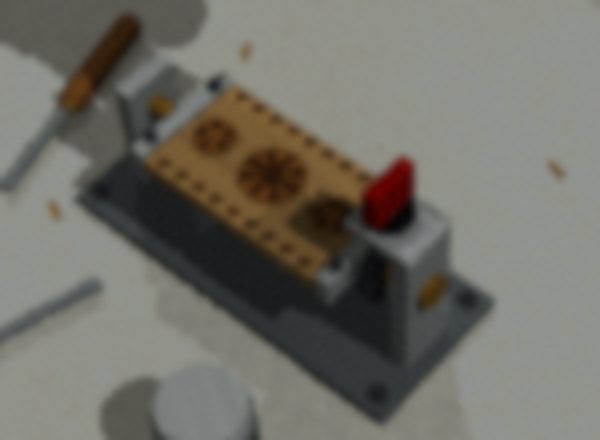

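Run:
```python
from h import *
s=env.read_state();print(s["position"],s["tool_rot"],s["opening"],world([-80,-20,200],F))
f=env.grab_frame("scene")
for th in(-.2,0,.07,.3,.9):print(th,((project(world(pan([[-52,-88,8],[-52,88,8],[52,-88,8],[52,88,8]],th),F),f)-[220,150])*4).round().tolist())
import cv2
cv2.imwrite("pics/s2.png",cv2.resize(f["image"][80:280,180:430],None,fx=3,fy=3,interpolation=cv2.INTER_CUBIC))
```

```text
[ 0.48424958 -0.07532679  0.19888354] [-90.01358166   0.11661173 -16.96614068] 0.003343675024422627 [[ 0.4848224  -0.07536602  0.2       ]]
-0.2 [[229.0, 72.0], [401.0, 185.0], [141.0, 167.0], [313.0, 288.0]]
0 [[233.0, 79.0], [403.0, 191.0], [140.0, 158.0], [313.0, 280.0]]
0.07 [[233.0, 82.0], [404.0, 193.0], [140.0, 155.0], [313.0, 276.0]]
0.3 [[234.0, 92.0], [403.0, 203.0], [142.0, 142.0], [316.0, 264.0]]
0.9 [[226.0, 124.0], [392.0, 235.0], [158.0, 107.0], [334.0, 227.0]]
```

View pics/s2.png

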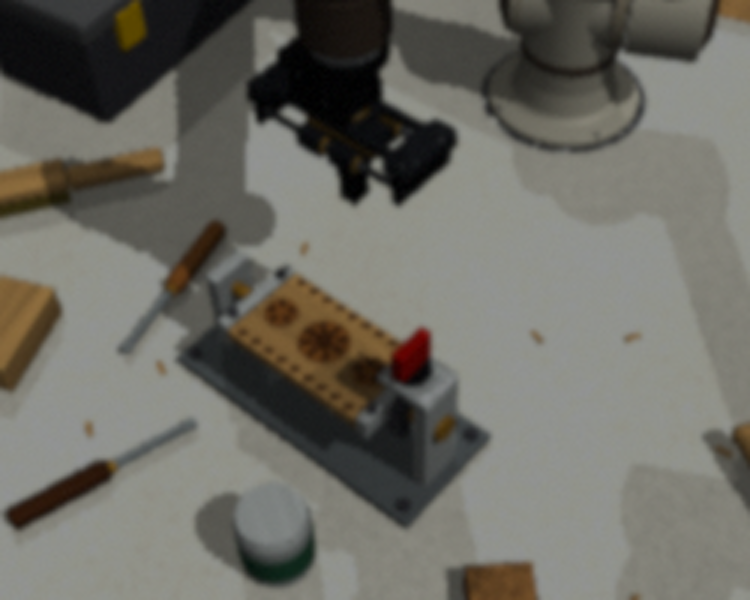

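Run:
```python
from h import *
f=env.grab_frame("scene")
s=env.read_state()
p=s["position"];Rt=R.from_euler("xyz",s["tool_rot"],degrees=True)
c=lambda P:((project(P,f)-[180,80])*3).round().tolist()
print("tcp",c(p),"z+-43",c(p+Rt.apply([[0,0,.043],[0,0,-.043],[0,-.07,.043],[0,-.07,-.043]])))
g=env.grab_frame("wrist")
print("wrist tcp px",project(p,g),g["position"],g["orientation"])
import cv2
cv2.imwrite("pics/w3.png",g["image"])
```

```text
tcp [[356.0, 222.0]] z+-43 [[390.0, 242.0], [324.0, 202.0], [388.0, 191.0], [319.0, 150.0]]
wrist tcp px [[320.86742727 222.01400161]] [ 0.42199321 -0.05701702  0.39739136] [-13.69980763   0.0882081   73.02078717]
```

View pics/w3.png

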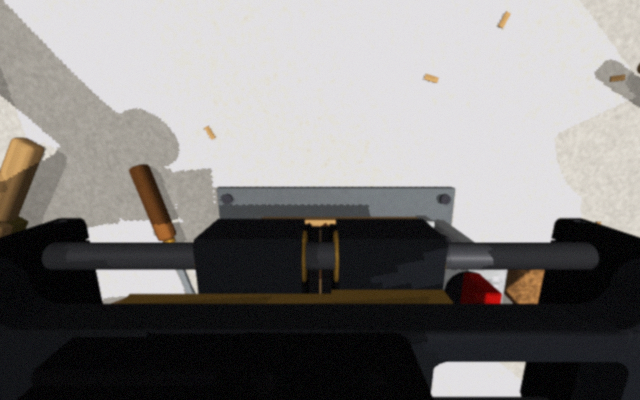

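Run:
```python
from h import *
loc=lambda: (R.from_euler("z",-F[2]).apply(env.read_state()["position"]-[F[0],F[1],0])*1000).round(1)
go(-90,-20,78,.2);print(fr())
print(go(-45,-20,78,.04,force_limit=4),loc(),fr())
go(-90,-20,78,.2);go(-90,-20,150,.2)
go(-25,-20,150,.2)
print(go(-25,-20,85,.04,force_limit=2.5),loc(),fr())
go(-25,-20,150,.2);print(fr())
```

```text
(np.float64(11.8), array([-0.9,  0.4,  0.3]))
False [-45.2 -20.   78. ] (np.float64(13.1), array([ 1.3, -0.1, -0. ]))
False [-24.8 -19.9  85.3] (np.float64(16.2), array([ 0.1, -0.3, -0. ]))
(np.float64(16.7), array([-1.4, -0. , -1.5]))
```

Run:
```python
from h import *
import cv2
go(-25,-20,100,.2)
p=env.read_state()["position"]
out=[]
for n,(r,c) in dict(scene=(120,200),top=(110,250)).items():
    f=env.grab_frame(n);print(n,(project(p,f)-[c,r])*4)
    im=cv2.convertScaleAbs(f["image"][r:r+130,c:c+100 if n=="top" else c+150],alpha=2.2)
    out.append(cv2.resize(im[:130,:100] if n=="top" else im[:,30:130],None,fx=4,fy=4,interpolation=cv2.INTER_CUBIC))
cv2.imwrite("pics/d.png",np.hstack(out))
```

```text
scene [[353.44053997 263.90180921]]
top [[349.57344141 357.49874541]]
```

View pics/d.png

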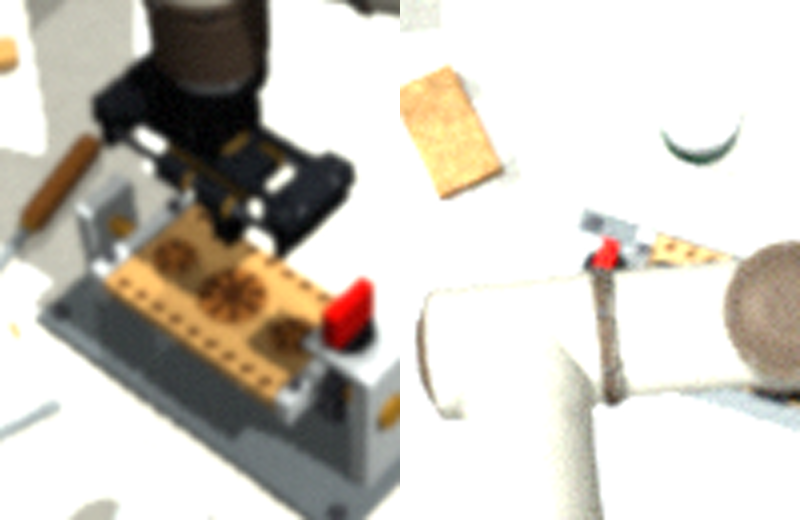

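Run:
```python
from h import *
loc=lambda: (R.from_euler("z",-F[2]).apply(env.read_state()["position"]-[F[0],F[1],0])*1000).round(1)
go(-20,-20,86,.2)
print(go(-20,-20,60,.03,force_limit=3),loc(),fr())
```

```text
True [-20.5 -20.1  65.6] (np.float64(18.1), array([0.1, 0.6, 2.5]))
```

```bash
cat >> h.py <<'E'
DZ=-35
def tip(x,y,z,rate=.12,**k): return go(x,y,z+DZ,rate,**k)
E
python3 - <<'E'
from h import *
import cv2
tip(-20,-20,125);tip(-44,-20,120)
for t in np.radians([8,16,24,32,40]):
    c=pan([-40,0,8],t)[0]; tip(c[0]-5,-20,c[2],.1);print(fr())
tip(-60,-20,130,.2);tip(-60,-20,200,.3)
f=env.grab_frame("scene")
for th in(.5,.6,.7,.8,.9):print(th,((project(world(pan([[52,-88,8],[52,88,8],[52,-88,-8],[52,88,-8]],th),F),f)-[230,150])*4).round().tolist())
im=cv2.convertScaleAbs(f["image"][150:260,230:350],alpha=1.6)
cv2.imwrite("pics/e.png",cv2.resize(im,None,fx=4,fy=4,interpolation=cv2.INTER_CUBIC))
print(fr())
E
```

```text
(np.float64(19.2), array([ 0.2, -0.1,  0.1]))
(np.float64(19.4), array([-0.4, -0.3,  1. ]))
(np.float64(19.7), array([-0.6,  0.2,  1.8]))
(np.float64(19.9), array([-0.6,  0.7,  1. ]))
(np.float64(20.2), array([-0.7, -0.2,  1.3]))
0.5 [[106.0, 131.0], [280.0, 252.0], [101.0, 148.0], [274.0, 270.0]]
0.6 [[108.0, 125.0], [283.0, 246.0], [102.0, 143.0], [276.0, 264.0]]
0.7 [[111.0, 118.0], [287.0, 239.0], [103.0, 137.0], [278.0, 258.0]]
0.8 [[114.0, 112.0], [290.0, 233.0], [105.0, 131.0], [280.0, 252.0]]
0.9 [[118.0, 107.0], [294.0, 227.0], [108.0, 125.0], [283.0, 246.0]]
(np.float64(21.0), array([-0.4, -0.5,  0.2]))
```

View pics/e.png

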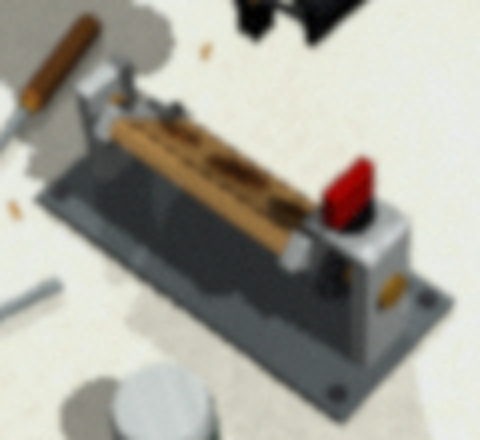

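Run:
```python
from h import *
tip(75,-20,210,.3);tip(75,-20,114,.25);print(fr())
for t in np.radians([45,55,65,75,85,90]):
    tip(52*np.cos(t)+8*np.sin(t)+9.5,-20,95+52*np.sin(t)-8*np.cos(t)-8,.1);print(fr())
for t in np.radians([100,110,120,130,140,150,160,166,172]):
    c=pan([44,0,-8],t)[0]; tip(c[0]+9.5,-20,c[2],.1)
    print(fr())
loc=lambda: (R.from_euler("z",-F[2]).apply(env.read_state()["position"]-[F[0],F[1],0])*1000).round(1)
tip(-30,-20,130)
# touch heights both sides
for x in(-20,20):
    tip(x,-20,128);tip(x,-20,112)
    print(x,tip(x,-20,96,.02,force_limit=2.5),loc(),fr())
    tip(x,-20,128)
```

```text
(np.float64(22.2), array([-0.2,  0.1, -0.1]))
(np.float64(22.6), array([0.4, 0.1, 0.6]))
(np.float64(22.8), array([ 2.8, -0.5,  2.3]))
(np.float64(23.1), array([ 4.1, -0. ,  2.8]))
(np.float64(23.3), array([ 3.9, -0.2,  2.9]))
(np.float64(23.6), array([3.7, 0.1, 2.4]))
(np.float64(23.8), array([3.5, 1. , 1.9]))
(np.float64(24.1), array([0.8, 0.7, 1.2]))
(np.float64(24.3), array([ 1.1,  1. , -0.4]))
(np.float64(24.6), array([ 0.9, -0.4, -0.2]))
(np.float64(24.8), array([1.9, 0. , 0.5]))
(np.float64(25.1), array([1.2, 0.3, 0.7]))
(np.float64(25.3), array([0.5, 0.5, 0.6]))
(np.float64(25.6), array([ 0.9, -0.5,  0.4]))
(np.float64(25.8), array([1.2, 1.3, 1.1]))
(np.float64(26.1), array([ 0.7, -0.2,  0.5]))
-20 True [-20.2 -19.9  70.3] (np.float64(27.4), array([-0.7,  0.5,  1.6]))
20 True [ 19.9 -20.   64.7] (np.float64(29.1), array([0.5, 0.3, 3.4]))
```

Run:
```python
from h import *
loc=lambda: (R.from_euler("z",-F[2]).apply(env.read_state()["position"]-[F[0],F[1],0])*1000).round(1)
go(-42,-20,90);go(-42,-20,66.2,.04);print(loc(),fr());env.dwell(.2);go(-42,-20,90)
for x in(-20,20):
    go(x,-20,78)
    print(x,go(x,-20,60,.02,force_limit=2.5),loc(),fr())
    go(x,-20,90)
```

```text
[-41.5 -20.   66.1] (np.float64(30.8), array([ 0.4, -0.2, -0.2]))
-20 True [-20.3 -20.   65.7] (np.float64(32.3), array([-0.5,  1. ,  3.3]))
20 True [ 20.1 -19.9  66.9] (np.float64(33.6), array([ 0.6, -0.3,  1.5]))
```

Run:
```python
from h import *
P=world([0,115,133.5],F)[0]
print(env.read_state()["joint_positions"].round(1))
for base in(YAW,YAW+180):
    for d in(0,-45,-83,-90):
        print(base.round(),d,np.round(env.inverse_kinematics(P,[-90,0,base+d]),1))
```

```text
[   5.5   23.4  -12.1   -0.   -54.4 -112.5]
-17.0 0 [  18.3   22.1   -7.3   -0.   -60.6 -125.2]
-17.0 -45 [  18.3   22.1   -7.3   -0.   -60.6 -170.2]
-17.0 -83 [ 18.3  22.1  -7.3   0.  -60.6 151.8]
-17.0 -90 [ 18.3  22.1  -7.3   0.  -60.6 144.8]
163.0 0 [ 18.3  22.1  -7.3   0.  -60.6  54.8]
163.0 -45 [ 18.3  22.1  -7.3   0.  -60.6   9.8]
163.0 -83 [ 18.3  22.1  -7.3   0.  -60.6 -28.2]
163.0 -90 [ 18.3  22.1  -7.3   0.  -60.6 -35.2]
```

Run:
```python
from h import *
go(20,-20,190,.3)
A=YAW+180; K=lambda z:world([0,115,z],F)[0]
env.goto(K(230),[-90,0,A]);env.gripper_to(1.0)
print(env.move_straight(K(133.5),[-90,0,A],rate=.1,force_limit=6),env.read_state()["position"],fr())
env.gripper_to(0,25)
s=env.read_state();print("op",s["opening"],fr())
import cv2
f=env.grab_frame("scene");im=cv2.convertScaleAbs(f["image"][130:260,240:380],alpha=1.6)
cv2.imwrite("pics/k.png",cv2.resize(im,None,fx=4,fy=4,interpolation=cv2.INTER_CUBIC))
```

```text
False [0.60128253 0.03058005 0.13428971] (np.float64(39.5), array([0.3, 0.2, 0.2]))
op 0.15882386114508182 (np.float64(40.7), array([-1.8,  4.7, -0.6]))
```

View pics/k.png

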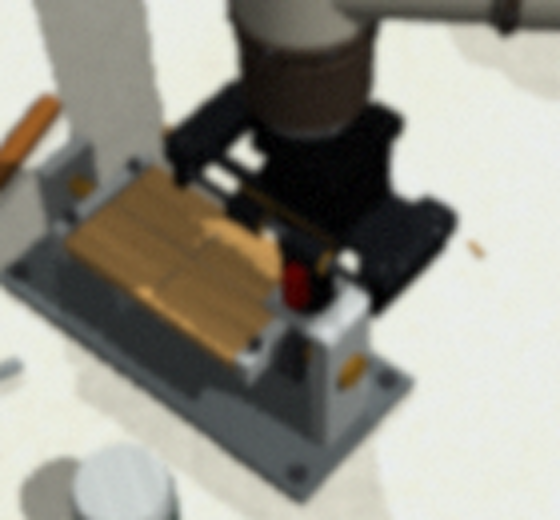

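Run:
```python
from h import *
A=YAW+180; P=world([0,115,133.5],F)[0]
for d in(-12,-24,-36,-48,-60,-72,-80,-84,-87):
    env.move_straight(P,[-90,0,A+d],rate=.1)
    s=env.read_state();print(d,fr(),s["wrist_torque"].round(2),round(s["opening"],3),((s["tool_rot"][2]-A+180)%360-180).round(1))
```

```text
-12 (np.float64(41.1), array([-1.6,  5. , -0.1])) [ 1.62 -0.12 -0.05] 0.159 -12.0
-24 (np.float64(41.4), array([-0.9,  5.8, -0.2])) [ 1.62 -0.1  -0.07] 0.163 -24.0
-36 (np.float64(41.8), array([-0.6,  5. , -0.9])) [ 1.62 -0.15 -0.06] 0.164 -36.0
-48 (np.float64(42.2), array([-1.2,  5.2, -0.9])) [ 1.65 -0.14 -0.1 ] 0.159 -48.0
-60 (np.float64(42.5), array([-0.8,  6. , -0.4])) [ 1.77 -0.15 -0.07] 0.156 -60.0
-72 (np.float64(42.9), array([-1. ,  5.9, -0.9])) [ 1.75 -0.12 -0.01] 0.16 -72.0
-80 (np.float64(43.2), array([-1.6,  5.3, -0.1])) [ 1.75 -0.18 -0.1 ] 0.16 -80.0
-84 (np.float64(43.4), array([-1. ,  5.9, -0.2])) [ 1.76 -0.15  0.33] 0.158 -83.9
-87 (np.float64(43.7), array([-0.7,  5.7, -0.6])) [ 1.68 -0.26  0.57] 0.165 -86.8
```

Run:
```python
from h import *
import cv2
A=YAW+180; K=lambda z:world([0,115,z],F)[0]
o=[-90,0,A-85]
env.move_straight(K(133.5),[-90,0,A-84],rate=.1)
env.gripper_to(1.0)
env.move_straight(K(230),[-90,0,A-84],rate=.15);print(fr())
env.goto(world([-200,0,330],F)[0],[-90,0,A-84]);env.dwell(.3)
f=env.grab_frame("scene");g=env.grab_frame("wrist")
im=cv2.convertScaleAbs(f["image"][130:260,220:370],alpha=1.6)
cv2.imwrite("pics/f.png",cv2.resize(im,None,fx=4,fy=4,interpolation=cv2.INTER_CUBIC))
for th in(2.99,3.14,3.29):print(th,((project(world(pan([[52,-88,-8],[52,88,-8],[-52,-88,-8],[-52,88,-8]],th),F),f)-[220,130])*4).round().tolist())
print("bar ends locked",((project(world([[0,93,197],[0,137,197]],F),f)-[220,130])*4).round().tolist())
print(fr(),env.read_state()["position"])
```

```text
(np.float64(46.1), array([ 0.5,  0.4, -0.4]))
2.99 [[230.0, 154.0], [402.0, 266.0], [141.0, 245.0], [312.0, 366.0]]
3.14 [[233.0, 159.0], [403.0, 271.0], [140.0, 238.0], [312.0, 360.0]]
3.29 [[234.0, 165.0], [404.0, 276.0], [140.0, 231.0], [314.0, 352.0]]
bar ends locked [[362.0, 239.0], [411.0, 271.0]]
(np.float64(47.5), array([ 0.6, -0.1,  0.1])) [ 0.37617896 -0.02116102  0.32958543]
```

View pics/f.png

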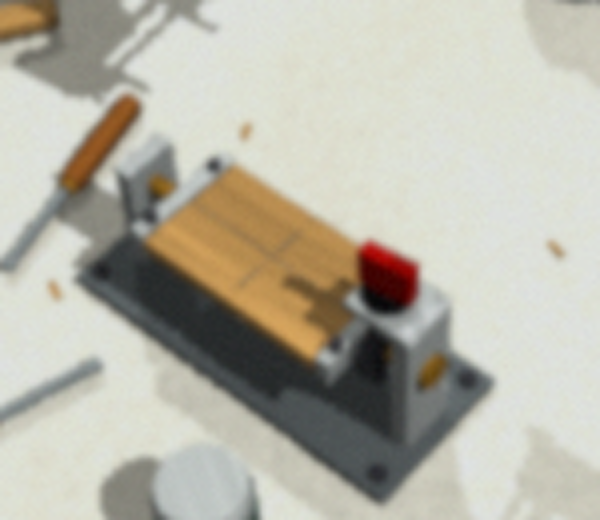

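The picture shows the panel back up. Its corners, at (233,162), (143,240) and (313,362), match the level prediction, and the knob bar lies along frame y, which is locked. The gripper is clear, so I'm handing in.

```bash
python3 -c "
from workcell import env
env.close_job()"
```

```text
the job is handed in; nothing more can be done
```

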